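# Refill the spring-fed lid feeder

## Task

Load both blue cup lids into the spring-fed lid feeder, one on top of the other: push each one straight down against the spring follower until it snaps under the two orange catches, so that both stay in, flat and held down, when you let go. The head's height is not always the same and the follower has a hard stop once the feeder is full, so go by feel and do not force it; leave the custard cups, the stack of empty cups and the ring cutter where they stand.

Things in the scene. Friction and masses are not known exactly. Their poses are not given: they have to be found in the camera images.
- lid_a: blue rigid round lid (a plain disc, the same both ways up), 56 mm diameter, 14 mm thick, about 30 g, lying flat on the worktop, to be gripped across its diameter from above. Origin: centre of its underside; z up
- lid_a_center (a point): middle of lid_a's solid, 7 mm above its underside
- lid_b: a second, identical blue lid. Origin: centre of its underside; z up
- lid_b_center (a point): middle of lid_b's solid, 7 mm above its underside
- foot: fixed foot of the lid feeder, 112 (x) by 130 (y) mm, with a dark collar 41 mm high. In the collar the feeder's white head (deck 100 mm square) is clamped at a height that differs by up to 24 mm from time to time and is not reported: find it by touch or sight. Origin: on the axis of the head's round well, at the worktop; z up; turned about z at random
- mouth_mid (a point): point on the well's axis, 82 mm above the worktop; axes as the foot's. The flat undersides of the two orange catches lie level with it, or up to 12 mm above or below, by the head's height; call their true level the mouth. The steel deck's top is 1.5 mm below the mouth. Four guide rods with 10 mm cone tips reach 34 mm above the mouth; free diameter between them 59.4 mm
- gap_left (a point): point 40 mm from the well's axis, level with mouth_mid, on the foot's +y side, in the middle of a 43 mm wide gap between two rods; an equal gap is on the -y side. Fingers holding a lid fit only in these, and the deck stops them: the lid cannot be carried all the way in but must be let go on the catches' ramps, then pushed on the middle of its top with shut fingers
- catch_far (a joint): spread of the orange catch on the foot's +x side of the well: 0 m when sprung in fully (tip 25 mm from the axis), 0.003 when a lid passes. Its ramp (20 degrees off upright) widens upward: a lid laid in between the rods rests on both ramps, underside 8 to 13 mm above the mouth. Pushing it down takes 5 to 15 N; once its top is below the mouth both catches snap over it
- catch_near (a joint): the same for the catch on the -x side. A snapped-in lid is lifted by the follower's spring against the catches: its middle is then 7 mm below the mouth, that of a lid beneath it 21 mm below. If a lid has tipped and one side is still up, push again. The first lid may be pushed up to 16 mm past the catches; shut fingers fit in the well
- follower_top (a point): centre of the top of the white spring-loaded plate in the well when the head is at mid height and the feeder empty (fixed on the foot, does not move): 1.5 mm below mouth_mid. Spring 2.8 N there, plus 0.1 N for every mm. Hard stop after 29 mm: with two lids in, only 2.5 mm after the second lid's top has passed the catches; the push then rises sharply, so press slowly (15 mm/s) and stop at about 20 N
- cup_1: paper cup of custard, 59 mm diameter, 43 mm tall, loose, behind the feeder; leave alone. Origin: centre of its underside
- cup_2: second paper cup of custard, 59 mm diameter, 46 mm tall, loose; leave alone. Origin: centre of its underside
- sleeve: nested stack of empty paper cups, 60 mm diameter, 86 mm tall, loose; leave alone. Origin: centre of its underside
- cutter: steel ring cutter, 55 mm diameter, 31 mm tall, loose; leave alone. Origin: centre of its underside
Not all that is in view belongs to the job. Leave any brown or yellow look-alike of the lid_b alone.

How it is judged (in metres and radians):
At the end, for the whole second after the job is handed in: Both lids lie at rest in the well, straight on each other (middles under 17 mm apart, within 6 mm of the axis, flat within 0.08 rad, no more than 8 mm above mouth_mid), and both catches have sprung in over them to within 1.5 mm; the robot has let go (z of each of lid_a_center, lid_b_center in the frame of mouth_mid below 0.008 m and horizontal distance between each of lid_a_center, lid_b_center and mouth_mid below 0.006 m and angle between the z axis of each of lid_a, lid_b and the z axis of foot, either way round below 0.08 rad and linear speed of each of lid_a, lid_b below 0.02 m/s and value of joint each of catch_far, catch_near below 0.0015 m and distance between lid_a_center and lid_b_center below 0.017 m); the robot touches nothing.
It fails at once if the full feeder is forced: the lids are pressed on each other with more than 60 N (contact force between lid_a and lid_b above 60 N).
It fails at once if the custard cup (cup_1) is moved more than 30 mm (distance of cup_1 from where it was at the start of the episode above 0.03 m).
It fails at once if the custard cup (cup_2) is moved more than 30 mm (distance of cup_2 from where it was at the start of the episode above 0.03 m).
It fails at once if the stack of empty cups (sleeve) is moved more than 30 mm (distance of sleeve from where it was at the start of the episode above 0.03 m).
It fails at once if the ring cutter (cutter) is moved more than 30 mm (distance of cutter from where it was at the start of the episode above 0.03 m).
It also fails if it takes over 72 s, if anything falls off the work surface, if the arm or the gripper's body presses on something with over 40 N, if the wrist force passes 120 N, or if a joint passes its speed limit or range.

## Robot

A 6-joint arm with a two-finger parallel gripper is mounted at the origin on a cart in front of the work surface, level with it; the furniture and walls round the work are solid. World frame = base frame: x ahead of the robot, y to its left, z up, the work surface at z = 0. Lengths are in mm, angles in rad, forces in N, time in s.
With the tool pointing down it reaches from about 350 to 875 mm from the base axis. Payload 4.2 kg.
Tool frame: the origin (TCP) lies at the very end of the fingers, on their centre line; the grasp point (between the pads) lies 19 mm behind it (arm.grip_point_offset is the distance from the TCP to the grasp point, in mm); z points along the fingers, y is the direction in which the jaws open and shut (so a half turn about z gives the same grasp; the last joint's range is limited). The gripper opens to 85 mm and grips with 20 to 120 N. Pads are 22 mm wide; open, the fingers measure 114 mm over their backs; the gripper's body (76 mm by 85 mm) begins 54 mm behind the grasp point. The pads swing forward as they close: fully open they stand 13 mm farther back than shut.
Start: joints at [-0.893, 0.385, 0.008, 0, -1.194, -0.259], TCP at [254.178, -570.958, 231.312] pointing down, gripper open.
Joint ranges: [-3.14, 3.14], [-1.21, 2.06], [-1.07, 1.41], [-3.16, 2.05], [-2.99, -0.16], [-3.1, 3.1]. Speed limits (rad/s): [2.79, 2.79, 3.14, 3.14, 3.14, 3.14].

## Interface

Orientations are given as a unit quaternion [x, y, z, w].
In Python, from bench import arm gives the robot as it stands.
- The arm moves only by the tool drive_tool, never from a script. Its argument "steps" is a list of rows, each a list of 5 numbers: the shift along the tool's x, y, z in m, then the turn about the tool's z in degrees, then the finger opening in m, from 0 to 0.0854. A call has 1 to 20 rows; each row shifts and turns the commanded pose from where the row before left it, along the tool's axes as they then stand; what a row does not reach is not made up. A row lasts 1/10 s, in which the tool goes at most 50 mm and 8.59 degrees, less where a joint would pass 70% of its speed; a pose out of reach is approached as far as the arm can. A call is refused whole if a number of a shift passes 0.05 or a number of a turn 8.59, either way. A call with a gripper value outside its range is refused whole. The fingers move at their own pace and stop on an object; the grip force is fixed at half the most. Time passes only in rows, so rows that do not move let the fingers close. It gives the time, the measured TCP pose, the force and the opening at its end, in the units of the state.
- arm.read_state(): the state, without advancing time (a new reading comes with each control period).
- arm.get_image(name): name is "side" or "top"; returns (picture, depth): 480x640x3 uint8, blue, green, red; 480x640 float32, mm along the optical axis (not along the pixel's ray), 0 where there is no reading.
- arm.camera_params(name): a dict with "K" (3x3 intrinsics, pixels), "world_to_cam" (4x4, takes a point from world to camera coordinates). Camera axes: x right, y up, looking along -z (the intrinsics and any distortion apply to the point x, -y, -z); pixel columns grow to the right and rows downward; lengths in mm; the calibration is good to about 2 mm. A picture is of the moment at which its call begins. camera_params takes no time and is no camera call.
- arm.job_done(): hands the job in, once; it reports no verdict.
The state is a dict: "clock": time; "joints": joint angles; "joint_vel": joint speeds; "joint_efforts": joint torques, N m; "position": TCP position; "ee_rot": TCP orientation; "contact_force": force on the tool from outside, world axes, zero at the start; "wrist_torque": the same for the moment, N m; "gripper_width": finger opening in mm.
Only numpy, scipy, OpenCV 4.12 (cv2) and the standard library are available. Lean on these libraries where they do the work, as an engineer would, in place of code of your own. Each camera call takes 0.05 s, during which the arm holds its last target.

## Working session

There is one attempt and no reset: what is moved stays moved. The work goes in short steps, Python scripts to look and compute and a tool call to move; the robot and the scene stay as the last step left them, time stands still between calls to the robot, and variables do not carry over. Pictures are saved under pics/ and viewed, and the job is handed in when it is done.

Besides the shell and the picture viewer there is one more tool, called after ">>>" in YAML: its name, and indented under it one key for each argument. drive_tool: Moves the arm, as the interface text tells. Its arguments: {"type":"object","properties":{"steps":{"type":"array"}},"required":["steps"]}

```bash
mkdir -p pics; cat > h.py <<'E'
import numpy as np, cv2
from bench import arm
def grab(tag):
    out={}
    for n in ("side","top"):
        im,d=arm.get_image(n); cv2.imwrite(f"pics/{tag}_{n}.png",im); np.savez(f"pics/{tag}_{n}.npz",im=im,d=d); out[n]=(im,d)
    return out
def cam(n):
    p=arm.camera_params(n); return p,np.array(p["K"],float),np.array(p["world_to_cam"],float)
def ray(n,u,v):
    p,K,T=cam(n)
    dist=None
    for k in p:
        if 'dist' in k.lower(): dist=np.array(p[k],float)
    q=cv2.undistortPoints(np.array([[[u,v]]],float),K,dist)[0,0]
    R=T[:3,:3];t=T[:3,3]
    dc=np.array([q[0],-q[1],-1.0]); return -R.T@t, R.T@dc
def onz(n,u,v,z):
    o,d=ray(n,u,v); return o+d*(z-o[2])/d[2]
def pts(n,d):
    p,K,T=cam(n); v,u=np.nonzero(d>0); dd=d[v,u]
    q=cv2.undistortPoints(np.stack([u,v],1).astype(float)[:,None],K,None)[:,0]
    dist=None
    for k in p:
        if 'dist' in k.lower(): q=cv2.undistortPoints(np.stack([u,v],1).astype(float)[:,None],K,np.array(p[k],float))[:,0]
    c=np.stack([q[:,0]*dd,-q[:,1]*dd,-dd],1)
    return u,v,(c-T[:3,3])@T[:3,:3]
E
python3 - <<'E'
from h import *
grab("a")
for n in("side","top"):
    p,K,T=cam(n); print(n,p.keys(),K.tolist(),(-T[:3,:3].T@T[:3,3]).round(), {k:p[k] for k in p if k not in("K","world_to_cam")})
print(arm.read_state())
E
```

```text
side dict_keys(['K', 'world_to_cam']) [[467.74632738522797, 0.0, 324.7212507631288], [0.0, 467.74632738522797, 233.38986314591313], [0.0, 0.0, 1.0]] [136. 691. 520.] {}
top dict_keys(['K', 'world_to_cam']) [[579.7929139914684, 0.0, 314.929810553886], [0.0, 579.7929139914684, 241.2348921419246], [0.0, 0.0, 1.0]] [ 374.  -58. 1332.] {}
{'clock': 0.1, 'joints': array([-8.93423405e-01,  3.85495799e-01,  6.79135564e-03, -3.89445440e-04,
       -1.19403506e+00, -2.58597678e-01]), 'joint_vel': array([-0.001508  , -0.00187885,  0.00469442,  0.00281621, -0.00032401,
       -0.00030372]), 'joint_efforts': array([-7.31354230e-04, -3.93317127e+01,  1.88930529e+01,  4.19799998e+00,
       -2.57664637e-03, -2.24799166e-06]), 'position': array([ 253.94756142, -570.52216296,  230.33930339]), 'ee_rot': array([-2.07790586e-01,  9.78172835e-01,  9.48766047e-04, -2.76737812e-04]), 'contact_force': array([-0.45504918, -1.35495647,  0.00171786]), 'wrist_torque': array([-0.02267168,  0.03873867, -0.03713419]), 'gripper_width': 85.61123381885982}
```

View pics/a_top.png

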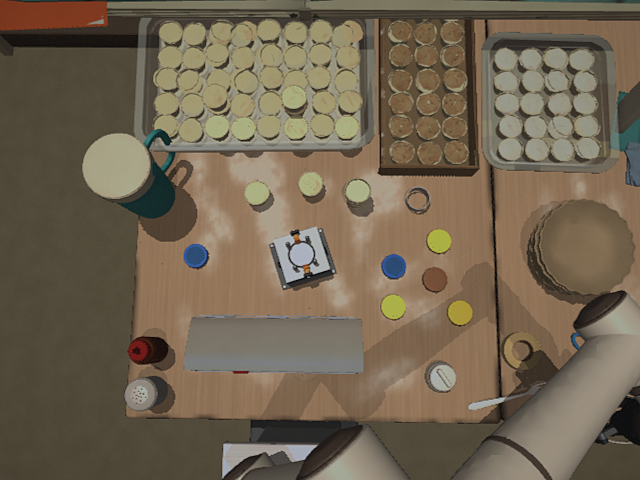

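View pics/a_side.png

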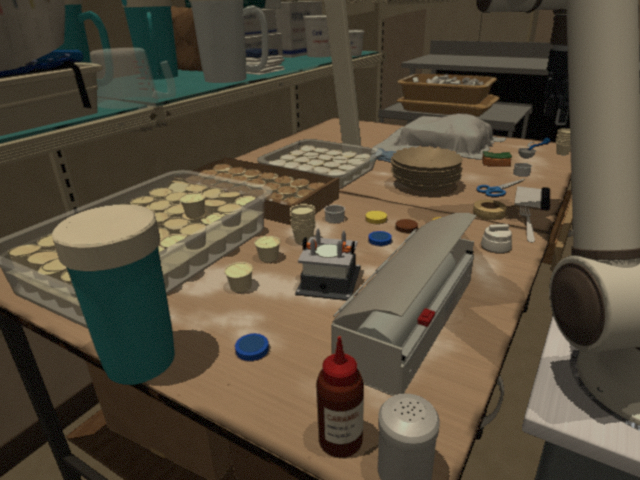

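The top view shows the blue lids at (196,256) and (394,266) and the feeder at (302,255). The custard cups are at (258,193) and (310,184), the sleeve at (357,190) and the cutter at (417,200).

```bash
python3 - <<'E'
from h import *
im=cv2.imread("pics/a_top.png"); d=np.load("pics/a_top.npz")["d"]
c=cv2.resize(im[215:300,255:350],None,fx=7,fy=7,interpolation=cv2.INTER_CUBIC)
cv2.imwrite("pics/a_zoom.png",c[:600])
s=cv2.imread("pics/a_side.png"); cv2.imwrite("pics/a_zooms.png",cv2.resize(s[225:305,285:370],None,fx=7,fy=7,interpolation=cv2.INTER_CUBIC)[:600])
hsv=cv2.cvtColor(im,cv2.COLOR_BGR2HSV)
m=cv2.inRange(hsv,(105,120,60),(125,255,255))
n,l,st,ce=cv2.connectedComponentsWithStats(m)
for i in range(1,n):
    if st[i,4]>150:
        cs=max(cv2.findContours((l==i).astype(np.uint8),cv2.RETR_EXTERNAL,cv2.CHAIN_APPROX_NONE)[0],key=len)
        (u,v),r=cv2.minEnclosingCircle(cs); print("blue",ce[i],(u,v),r,st[i],onz("top",*ce[i],14).round(1),onz("top",u,v,14).round(1))
s_h=cv2.cvtColor(s,cv2.COLOR_BGR2HSV); m=cv2.inRange(s_h,(105,120,60),(125,255,255))
n,l,st,ce=cv2.connectedComponentsWithStats(m)
for i in range(1,n):
    if st[i,4]>100: print("side blue",ce[i],st[i],onz("side",*ce[i],10).round(1))
u,v,P=pts("top",d)
# height map around
g=(P[:,0]>200)&(P[:,0]<800)
for name,(uu,vv) in dict(well=(302,255),deck1=(283,262),deck2=(320,250),box=(275,345),cup1=(258,193),cup2=(310,184),sleeve=(357,190),cut=(417,200),lidA=(196,256),lidB=(394,266),boxr=(350,335),yl=(439,241),br=(434,279),table=(230,290),bot=(146,350),flask=(118,160)).items():
    k=(abs(u-uu)<=1)&(abs(v-vv)<=1); print(name,np.median(P[k],0).round(1))
# orange
m=cv2.inRange(hsv,(5,150,120),(18,255,255)); m[:215]=0;m[300:]=0;m[:,:255]=0;m[:,350:]=0
n,l,st,ce=cv2.connectedComponentsWithStats(m)
for i in range(1,n): print("or",ce[i],st[i,4],onz("top",*ce[i],90).round(1))
E
```

```text
blue [195.28246014 255.38724374] (195.34616088867188, 255.34616088867188) 11.920071601867676 [184 244  24  24 439] [565.5 236.9  14. ] [565.6 236.8  14. ]
blue [393.34606742 265.99101124] (393.327880859375, 266.057861328125) 11.973541259765625 [382 255  24  23 445] [ 546.5 -218.5   14. ] [ 546.3 -218.4   14. ]
side blue [379.40625    236.81770833] [369 232  22  11 192] [ 546.2 -220.6   10. ]
side blue [251.28776978 344.91726619] [236 334  32  23 556] [564.6 237.   10. ]
well [561.1 -11.1  70.4]
deck1 [544.6  30.3  72.7]
deck2 [572.4 -50.6  71.8]
box [365.7  37.9 139.7]
cup1 [708.2  93.7  40.3]
cup2 [730.5 -25.5  41.3]
sleeve [ 708.  -131.2   78.7]
cut [ 705.5 -277.2    1. ]
lidA [564.1 235.2  14.1]
lidB [ 546.7 -219.8   14.7]
boxr [ 388.  -114.6  124.9]
yl [ 605.7 -324.3   14.3]
br [ 517.8 -311.    14.1]
table [488.1 155.7   1. ]
bot [351.9 301.5 132.1]
flask [716.8 344.  251.9]
or [295.72727273 237.40909091] 22 [596.7   2.5  90. ]
or [305.70588235 268.41176471] 34 [528.9 -20.3  90. ]
```

View pics/a_zoom.png

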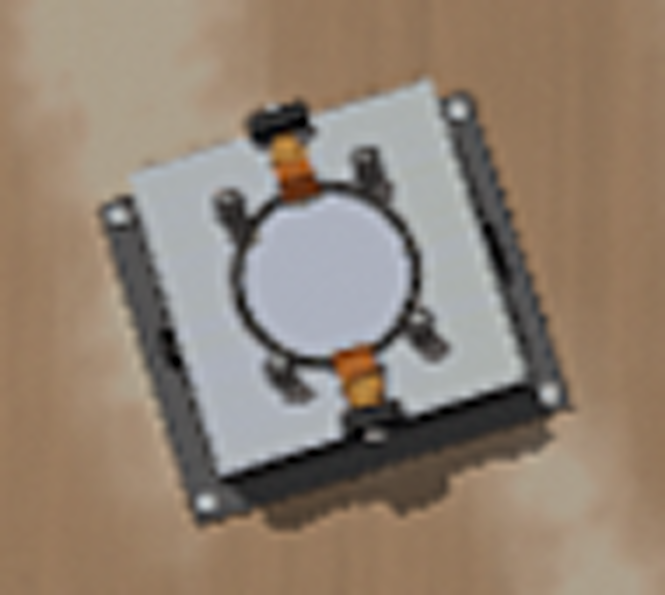

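View pics/a_zooms.png

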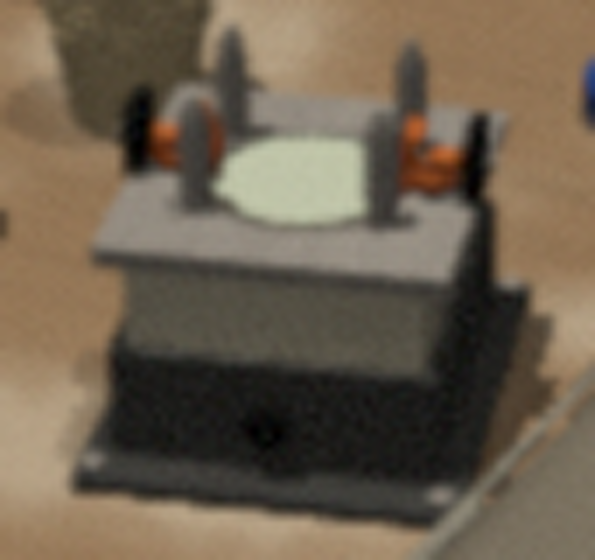

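The mouth looks to be near z≈73. Next I refine the feeder axis and yaw.

```bash
python3 - <<'E'
from h import *
im=cv2.imread("pics/a_top.png"); d=np.load("pics/a_top.npz")["d"]; hsv=cv2.cvtColor(im,cv2.COLOR_BGR2HSV)
x0,y0=255,215; F=8
c=cv2.resize(im[215:300,255:350],None,fx=F,fy=F,interpolation=cv2.INTER_CUBIC)
h=cv2.cvtColor(c,cv2.COLOR_BGR2HSV)
w=((h[...,1]<60)&(h[...,2]>130)).astype(np.uint8)
cv2.imwrite("pics/w.png",w*255)
n,l,st,ce=cv2.connectedComponentsWithStats(w,connectivity=4)
px=lambda x,y:((x+.5)/F-.5+x0,(y+.5)/F-.5+y0)
for i in range(1,n):
    if st[i,4]>2000:
        print(i,st[i],ce[i])
        cs=max(cv2.findContours((l==i).astype(np.uint8),cv2.RETR_EXTERNAL,cv2.CHAIN_APPROX_NONE)[0],key=len)
        e=cv2.fitEllipse(cs); print(" ellipse",e,onz("top",*px(*e[0]),71).round(1))
        b=cv2.minAreaRect(cs); W=[onz("top",*px(*p),71) for p in cv2.boxPoints(b)]
        print(" rect",b[1:],onz("top",*px(*b[0]),71).round(1))
        for k in range(4):
            e=W[(k+1)%4]-W[k]; print("  edge",np.linalg.norm(e).round(1),np.degrees(np.arctan2(e[1],e[0])).round(2))
# deck/follower depth
u,v,P=pts("top",d)
for r,name in((8,"foll"),):
    k=(u-301.5)**2+(v-254)**2<r*r; print(name,np.median(P[k,2]),P[k,2].std())
k=(np.hypot(P[:,0]-562,P[:,1]+9)<60)&(P[:,2]>60)&(P[:,2]<84)&(np.hypot(P[:,0]-562,P[:,1]+9)>36); print("deck",np.median(P[k,2]),k.sum())
for q in ((565,237),(546,-219)):
    k=np.hypot(P[:,0]-q[0],P[:,1]-q[1])<20; print("lid",np.median(P[k,2]))
for q in ((560,150),(480,-60),(600,-150)):
    k=np.hypot(P[:,0]-q[0],P[:,1]-q[1])<20; print("table",np.median(P[k,2]))
d=np.load("pics/a_side.npz")["d"];u,v,P=pts("side",d)
k=(np.hypot(P[:,0]-562,P[:,1]+9)<20)&(P[:,2]>55)&(P[:,2]<100); print("side foll",np.median(P[k,2]),k.sum())
for q in ((560,150),(480,-60),(560,50),(600,-150)):
    k=np.hypot(P[:,0]-q[0],P[:,1]-q[1])<15; print("side table",np.median(P[k,2]))
E
```

```text
1 [   28     0   371   542 74290] [203.72961368 232.00049805]
 ellipse ((207.798095703125, 228.85427856445312), (197.47792053222656, 649.965576171875), 156.42320251464844) [586.7  36.8  71. ]
 rect ((599.0535278320312, 213.72897338867188), 65.8831558227539) [582.2  32.5  71. ]
  edge 59.5 -64.59
  edge 168.2 -155.14
  edge 58.3 114.96
  edge 167.7 25.28
5 [  349    88   250   385 38478] [487.76581423 276.22581735]
 ellipse ((473.67559814453125, 280.3423767089844), (189.67454528808594, 383.6188049316406), 162.24855041503906) [573.2 -36.8  71. ]
 rect ((365.3024597167969, 162.7357635498047), 72.52838897705078) [572.6 -35.8  71. ]
  edge 45.1 -71.54
  edge 101.8 -162.09
  edge 44.5 108.27
  edge 101.7 18.25
8 [  278   221   191   186 27047] [373.11668577 314.9690169 ]
 ellipse ((373.12762451171875, 314.9533996582031), (180.0570526123047, 189.77574157714844), 71.89381408691406) [563.3  -9.3  71. ]
 rect ((177.3917236328125, 191.0439453125), 73.7798080444336) [563.4  -9.2  71. ]
  edge 52.7 -72.86
  edge 49.4 -163.14
  edge 52.4 107.06
  edge 49.3 17.25
11 [ 117  318   71  176 4055] [146.
[... 670 characters left out ...]
8  601   98   79 5000] [682.174  649.3192]
 ellipse ((681.5543823242188, 649.6490478515625), (76.7116470336914, 99.40836334228516), 114.97667694091797) [472.4 -94.7  71. ]
 rect ((78.0, 97.0), 90.0) [475.1 -96.   71. ]
  edge 26.4 -89.27
  edge 21.2 -179.74
  edge 26.3 90.74
  edge 21.2 0.46
foll 71.6517956643651 2.4469041863736285
deck 71.95671060355113 1041
lid 14.286635462382113
lid 14.777362445138737
table -0.017092786774515045
table -0.4855099321819797
table -0.028714283457685823
side foll 71.4575885758003 149
side table -0.7985820061384743
side table -0.6308904364912712
side table 29.929389889522405
side table nan
  return _methods._mean(a, axis=axis, dtype=dtype,
  ret = ret.dtype.type(ret / rcount)
```

View pics/w.png

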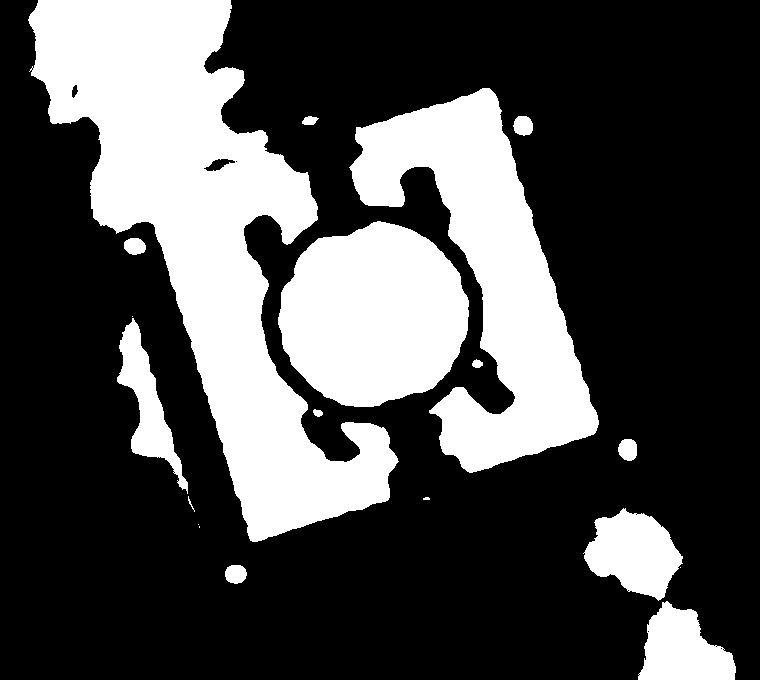

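```bash
cat >> h.py <<'E'
from scipy.spatial.transform import Rotation as Ro
def to(x,y,z,yawy=108.2,label=""):
    s=arm.read_state(); R=Ro.from_quat(s["ee_rot"]).as_matrix()
    yy=np.degrees(np.arctan2(R[1,1],R[0,1])); turn=(yy-yawy+90)%180-90
    d=R.T@(np.array([x,y,z])-s["position"])
    Rt=R@Ro.from_euler('z',turn,degrees=True).as_matrix()
    print(label,"t",round(s["clock"],2),"pos",s["position"].round(1),"yawy",yy.round(2),"tilt",np.degrees(np.arccos(-R[2,2])).round(2),"F",s["contact_force"].round(1),"w",round(s["gripper_width"],1))
    print("  turn deg",turn.round(2),"shift mm old axes",d.round(1),"| after-turn axes",(Rt.T@(np.array([x,y,z])-s["position"])).round(1))
E
python3 - <<'E'
from h import *
to(546.4,-218.5,120)
E
```

```text
t 0.1 pos [ 253.9 -570.5  230.3] yawy 113.99 tilt 0.11 F [-0.5 -1.4  0. ] w 85.6
  turn deg 5.79 shift mm old axes [-410.3  202.5  110.7] | after-turn axes [-387.8  242.9  110.7]
```

>>> drive_tool:
  steps:
    - [0,0,0,5.8,0.072]
    - [-0.02,0.012,0,0,0.072]
    - [-0.028,0.018,0,0,0.072]
    - [-0.03,0.02,0,0,0.072]
    - [-0.03,0.02,0,0,0.072]
    - [-0.03,0.02,0,0,0.072]
    - [-0.03,0.02,0,0,0.072]
    - [-0.03,0.02,0,0,0.072]
    - [-0.03,0.02,0,0,0.072]
    - [-0.03,0.018,0.01,0,0.072]
    - [-0.03,0.017,0.01,0,0.072]
    - [-0.03,0.017,0.01,0,0.072]
    - [-0.03,0.017,0.02,0,0.072]
    - [-0.02,0.012,0.02,0,0.072]
    - [-0.012,0.008,0.02,0,0.072]
    - [-0.008,0.004,0.02,0,0.072]
    - [0,0,0,0,0.072]
    - [0,0,0,0,0.072]

```text
clock: 1.9
position: [546.7, -219.1, 121.2]
ee_rot: [-0.158, 0.987, -0.0, -0.001]
contact_force: [0.0, -0.9, 0.7]
gripper_width: 72.0
```

```bash
python3 - <<'E'
from h import *
to(546.4,-218.5,60)
grab("b")
s=cv2.imread("pics/b_side.png"); cv2.imwrite("pics/b_zs.png",cv2.resize(s[130:270,300:460],None,fx=4,fy=4,interpolation=cv2.INTER_CUBIC))
E
```

```text
t 1.9 pos [ 546.7 -219.1  121.2] yawy 108.22 tilt 0.07 F [ 0.  -0.9  0.7] w 72.0
  turn deg 0.02 shift mm old axes [ 0.   0.6 61.2] | after-turn axes [ 0.   0.6 61.2]
```

View pics/b_zs.png

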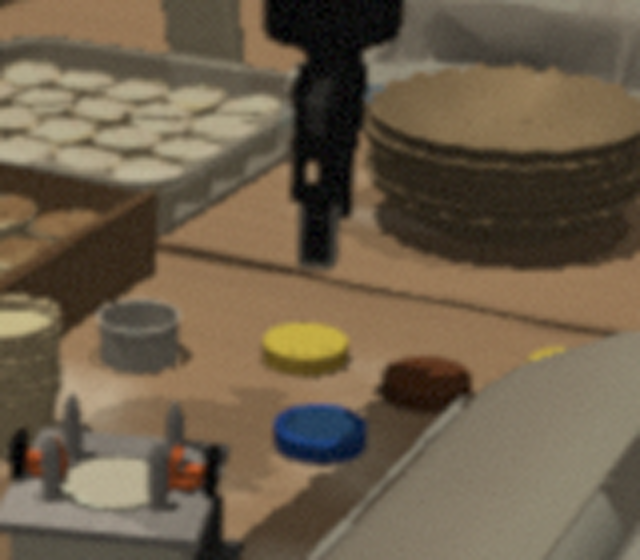

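View pics/b_top.png

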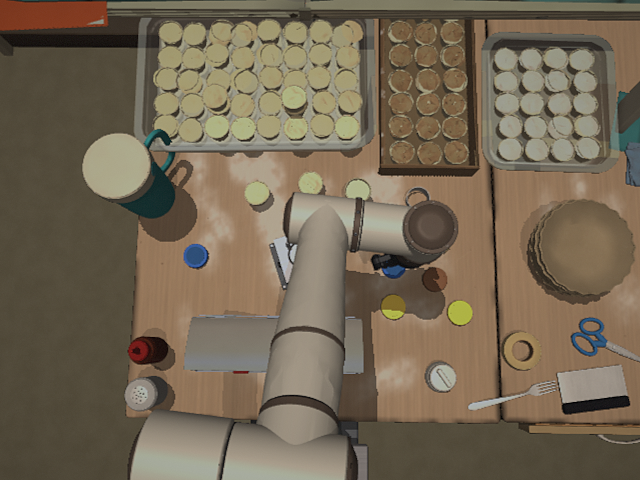

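Both views show the gripper above lid_b with nothing in the way, so I descend.

>>> drive_tool:
  steps:
    - [0,0.0006,0.02,0,0.072]
    - [0,0,0.025,0,0.072]
    - [0,0,0.025,0,0.072]
    - [0,0,0.02,0,0.072]
    - [0,0,0.012,0,0.072]
    - [0,0,0.01,0,0.072]
    - [0,0,0.003,0,0.072]
    - [0,0,0,0,0.072]
    - [0,0,0,0,0.072]

```text
clock: 2.9
position: [547.5, -218.6, 7.2]
ee_rot: [-0.158, 0.987, -0.0, 0.001]
contact_force: [1.3, 0.1, -0.6]
gripper_width: 71.9
```

>>> drive_tool:
  steps:
    - [0,0,0.003,0,0.072]
    - [0,0,0.003,0,0.072]
    - [0,0,0.001,0,0.072]
    - [0,0,0,0,0.072]
    - [0,0,0,0,0.068]

```text
clock: 3.4
position: [546.7, -218.4, -0.7]
ee_rot: [-0.158, 0.987, -0.0, -0.0]
contact_force: [-0.2, -0.0, 0.2]
gripper_width: 67.6
```

```bash
python3 - <<'E'
from h import *
for i in range(3): to(546.4,-218.5,0)
grab("c")
s=cv2.imread("pics/c_side.png"); cv2.imwrite("pics/c_zs.png",cv2.resize(s[170:260,340:430],None,fx=6,fy=6,interpolation=cv2.INTER_CUBIC))
E
```

```text
t 3.4 pos [ 546.7 -218.4   -0.7] yawy 108.2 tilt 0.0 F [-0.2 -0.   0.2] w 67.6
  turn deg 0.0 shift mm old axes [ 0.4 -0.  -0.7] | after-turn axes [ 0.4 -0.  -0.7]
 t 3.4 pos [ 546.7 -218.4   -0.7] yawy 108.2 tilt 0.0 F [-0.2 -0.   0.2] w 67.6
  turn deg 0.0 shift mm old axes [ 0.4 -0.  -0.7] | after-turn axes [ 0.4 -0.  -0.7]
 t 3.4 pos [ 546.7 -218.4   -0.7] yawy 108.2 tilt 0.0 F [-0.2 -0.   0.2] w 67.6
  turn deg 0.0 shift mm old axes [ 0.4 -0.  -0.7] | after-turn axes [ 0.4 -0.  -0.7]
```

View pics/c_zs.png

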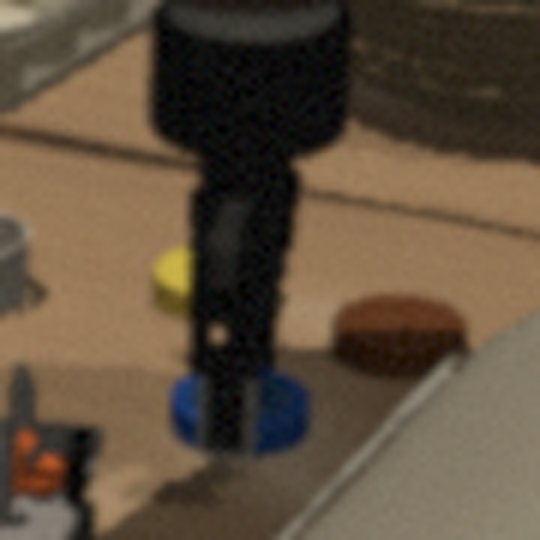

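The pad sits centred on the lid once perspective is allowed for. Closing.

>>> drive_tool:
  steps:
    - [0,0,0,0,0.06]
    - [0,0,0,0,0.05]
    - [0,0,0,0,0.05]
    - [0,0,0,0,0.05]
    - [0,0,0,0,0.05]

```text
clock: 4.0
position: [547.2, -218.5, 0.0]
ee_rot: [-0.158, 0.987, -0.0, 0.0]
contact_force: [-0.5, -0.3, 5.4]
gripper_width: 53.3
```

>>> drive_tool:
  steps:
    - [0,0,-0.01,0,0.05]
    - [0,0,-0.025,0,0.05]
    - [0,0,-0.035,0,0.05]
    - [0,0,-0.035,0,0.05]
    - [0,0,-0.035,0,0.05]
    - [-0.005,0.012,-0.025,0,0.05]
    - [-0.01,0.024,-0.015,0,0.05]
    - [-0.011,0.027,0,0,0.05]
    - [-0.012,0.028,0,0,0.05]
    - [-0.012,0.028,0,0,0.05]
    - [-0.011,0.027,0,0,0.05]
    - [-0.009,0.022,0,0,0.05]
    - [-0.007,0.016,0,0,0.05]
    - [-0.004,0.01,0,0,0.05]
    - [0,0,0,0,0.05]
    - [0,0,0,0,0.05]
    - [0,0,0,0,0.05]

```text
clock: 5.7
position: [562.9, -9.6, 179.3]
ee_rot: [-0.158, 0.988, -0.0, -0.0]
contact_force: [-0.3, -0.6, -0.1]
gripper_width: 53.4
```

```bash
python3 - <<'E'
from h import *
to(563.3,-9.2,130)
grab("d")
s=cv2.imread("pics/d_side.png"); cv2.imwrite("pics/d_zs.png",cv2.resize(s[130:305,260:400],None,fx=3.4,fy=3.4,interpolation=cv2.INTER_CUBIC))
s=cv2.imread("pics/d_top.png"); cv2.imwrite("pics/d_zt.png",cv2.resize(s[200:310,240:360],None,fx=5,fy=5,interpolation=cv2.INTER_CUBIC))
E
```

```text
t 5.7 pos [562.9  -9.6 179.3] yawy 108.14 tilt 0.02 F [-0.3 -0.6 -0.1] w 53.4
  turn deg -0.06 shift mm old axes [-0.5  0.2 49.3] | after-turn axes [-0.5  0.2 49.3]
```

View pics/d_zs.png

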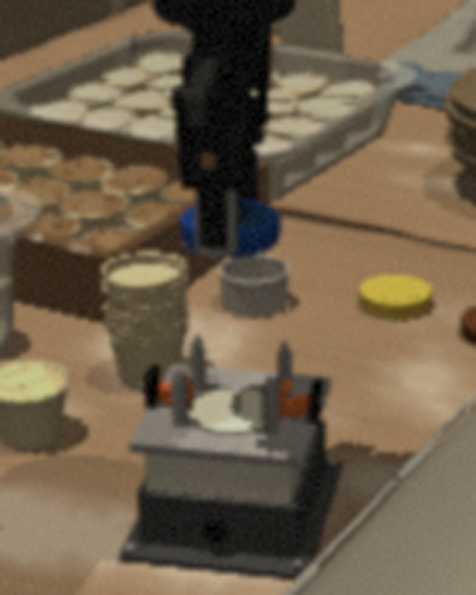

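View pics/d_zt.png

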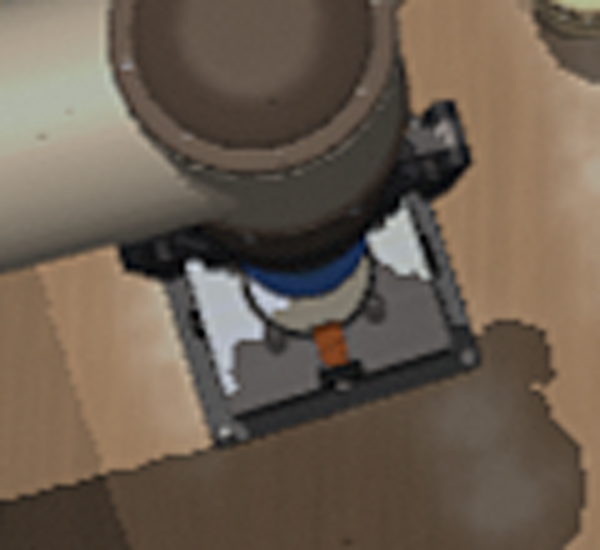

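```bash
python3 - <<'E'
from h import *
def proj(n,p):
    _,K,T=cam(n); c=T[:3,:3]@np.array(p)+T[:3,3]; q=np.array([c[0],-c[1],-c[2]]); q=K@q; return (q[:2]/q[2]).round(2)
p0=np.array([562.9,-9.6,179.3])
def outline(c,z0,z1,r=28):
    a=np.linspace(0,6.283,200); pp=np.array([proj("side",(c[0]+r*np.cos(t),c[1]+r*np.sin(t),z)) for t in a for z in(z0,z1)]); return pp.min(0),pp.max(0)
for tag in("d","a"):
    s=cv2.imread(f"pics/{tag}_side.png"); h=cv2.cvtColor(s,cv2.COLOR_BGR2HSV)
    m=cv2.inRange(h,(100,110,40),(128,255,255)); n,l,st,ce=cv2.connectedComponentsWithStats(m)
    print(tag,[(st[i].tolist()) for i in range(1,n) if st[i,4]>30])
for off in (0,2,4): print(off,outline(p0,p0[2]-off,p0[2]-off+14))
print("a",outline((546.4,-218.5),0,14),outline((565.5,236.9),0,14))
# follower in side image (light area)
print("well c",proj("side",(563.3,-9.2,71.5)),outline((563.3,-9.2),71.5,71.5,28))
s=cv2.imread("pics/a_side.png"); h=cv2.cvtColor(s,cv2.COLOR_BGR2HSV)
m=cv2.inRange(h[235:262,308:348],(25,30,120),(70,255,255)); n,l,st,ce=cv2.connectedComponentsWithStats(m)
print([(st[i].tolist(),ce[i]+[308,235]) for i in range(1,n) if st[i,4]>50])
E
```

```text
d [[39, 50, 43, 11, 257], [539, 138, 11, 7, 37], [478, 186, 27, 10, 133], [329, 189, 13, 16, 133], [313, 191, 4, 12, 32], [236, 334, 32, 26, 692]]
a [[41, 49, 41, 11, 181], [539, 138, 11, 7, 38], [478, 186, 27, 10, 138], [369, 232, 22, 13, 247], [236, 334, 32, 26, 688]]
0 (array([311.43, 187.65]), array([341.26, 205.8 ]))
2 (array([311.47, 188.62]), array([341.27, 206.8 ]))
4 (array([311.5 , 189.59]), array([341.27, 207.79]))
a (array([367.05, 230.43]), array([390.88, 246.44])) (array([233.56, 332.  ]), array([268.34, 361.04]))
well c [327.3  249.91] (array([313.28, 243.35]), array([341.32, 256.84]))
[([8, 9, 22, 14, 245], array([326.87346939, 250.24897959]))]
```

The side projection agrees with lid and well to within about 0.5 px. Lowering in stages, checking the force.

>>> drive_tool:
  steps:
    - [0,0,0.015,0,0.05]
    - [0,0,0.02,0,0.05]
    - [0,0,0.015,0,0.05]
    - [0,0,0.01,0,0.05]
    - [0,0,0.004,0,0.05]
    - [0,0,0.003,0,0.05]
    - [0,0,0.003,0,0.05]
    - [0,0,0.003,0,0.05]

```text
clock: 6.6
position: [563.5, -8.7, 106.8]
ee_rot: [-0.158, 0.987, 0.0, 0.001]
contact_force: [-0.5, 0.4, -0.5]
gripper_width: 53.3
```

>>> drive_tool:
  steps:
    - [0,0,0.003,0,0.05]
    - [0,0,0.002,0,0.05]
    - [0,0,0,0,0.05]

```text
clock: 6.9
position: [562.9, -8.8, 101.1]
ee_rot: [-0.158, 0.987, 0.0, -0.0]
contact_force: [0.1, 0.3, -0.1]
gripper_width: 53.5
```

>>> drive_tool:
  steps:
    - [0,0,0.002,0,0.05]
    - [0,0,0.002,0,0.05]
    - [0,0,0.002,0,0.05]
    - [0,0,0.002,0,0.05]

```text
clock: 7.3
position: [563.1, -8.8, 93.1]
ee_rot: [-0.158, 0.987, 0.0, -0.0]
contact_force: [0.1, -0.0, -0.8]
gripper_width: 53.6
```

>>> drive_tool:
  steps:
    - [0,0,0.002,0,0.05]
    - [0,0,0.001,0,0.05]

```text
clock: 7.5
position: [563.0, -8.8, 90.0]
ee_rot: [-0.158, 0.987, 0.0, -0.0]
contact_force: [0.2, 0.1, -0.6]
gripper_width: 53.4
```

>>> drive_tool:
  steps:
    - [0,0,0.002,0,0.05]
    - [0,0,0.001,0,0.05]

```text
clock: 7.7
position: [563.0, -8.8, 87.1]
ee_rot: [-0.158, 0.987, 0.0, -0.0]
contact_force: [-0.6, -0.5, -1.1]
gripper_width: 53.6
```

No contact forces inside the rods, so the fit is clean. Going on down to the ramps.

>>> drive_tool:
  steps:
    - [0,0,0.001,0,0.05]
    - [0,0,0.001,0,0.05]

```text
clock: 7.9
position: [563.0, -8.9, 85.4]
ee_rot: [-0.158, 0.987, -0.0, -0.0]
contact_force: [-1.0, -0.4, 1.8]
gripper_width: 53.4
```

>>> drive_tool:
  steps:
    - [0,0,0.001,0,0.05]
    - [0,0,0.001,0,0.05]

```text
clock: 8.1
position: [563.5, -8.8, 83.8]
ee_rot: [-0.158, 0.987, -0.0, 0.001]
contact_force: [-1.1, -0.5, 3.4]
gripper_width: 53.8
```

>>> drive_tool:
  steps:
    - [0,0,0.001,0,0.05]
    - [0,0,0,0,0.05]

```text
clock: 8.3
position: [563.4, -8.8, 82.6]
ee_rot: [-0.158, 0.987, -0.0, 0.0]
contact_force: [0.1, -0.7, 3.3]
gripper_width: 53.4
```

Ramp contact came at TCP ≈ 85.5 with force building gently. Releasing and lifting.

>>> drive_tool:
  steps:
    - [0,0,0,0,0.06]
    - [0,0,0,0,0.068]
    - [0,0,0,0,0.07]
    - [0,0,0,0,0.07]
    - [0,0,-0.005,0,0.07]
    - [0,0,-0.015,0,0.07]
    - [0,0,-0.03,0,0.07]
    - [0,0,-0.03,0,0.04]
    - [0,0,-0.02,0,0.0]
    - [0,0,0,0,0.0]
    - [0,0,0,0,0.0]
    - [0,0,0,0,0.0]
    - [0,0,0,0,0.0]
    - [0,0,0,0,0.0]

```text
clock: 9.7
position: [562.7, -8.9, 181.3]
ee_rot: [-0.158, 0.987, -0.0, -0.001]
contact_force: [-1.1, 0.1, 1.0]
gripper_width: 0.0
```

```bash
python3 - <<'E'
from h import *
to(563.3,-9.2,110)
grab("e")
s=cv2.imread("pics/e_side.png"); cv2.imwrite("pics/e_zs.png",cv2.resize(s[170:305,270:390],None,fx=4.4,fy=4.4,interpolation=cv2.INTER_CUBIC))
s=cv2.imread("pics/e_top.png"); cv2.imwrite("pics/e_zt.png",cv2.resize(s[200:310,240:360],None,fx=5,fy=5,interpolation=cv2.INTER_CUBIC))
E
```

```text
t 9.7 pos [562.7  -8.9 181.3] yawy 108.19 tilt 0.11 F [-1.1  0.1  1. ] w 0.0
  turn deg -0.01 shift mm old axes [-0.6 -0.5 71.3] | after-turn axes [-0.6 -0.5 71.3]
```

View pics/e_zs.png

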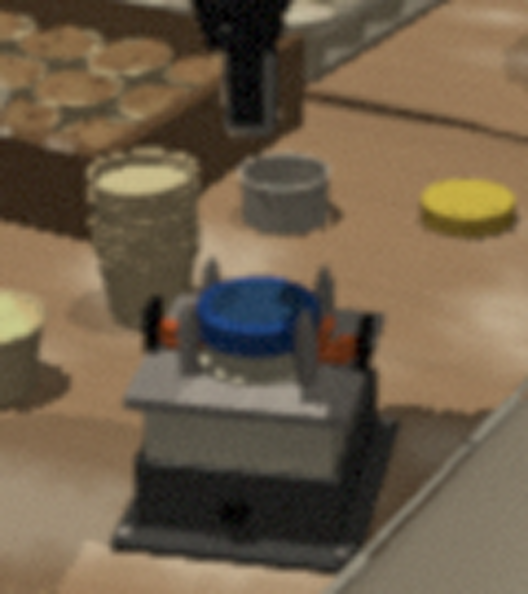

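View pics/e_zt.png

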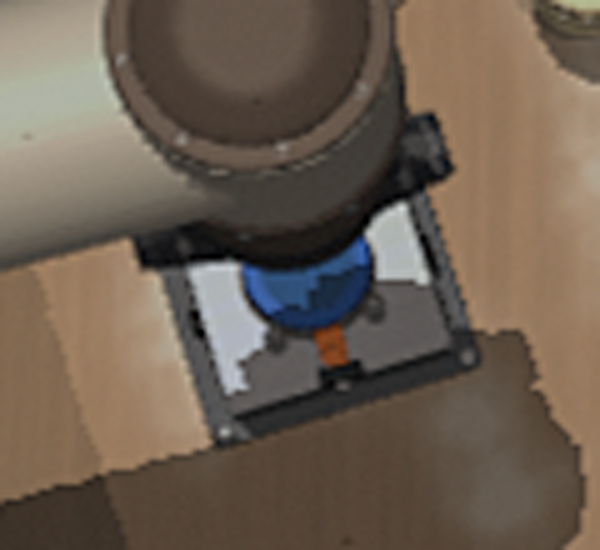

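The lid lies flat between the rods on both ramps. Pressing with shut fingers, 1.5 mm per row.

>>> drive_tool:
  steps:
    - [-0.0006,-0.0003,0.02,0,0]
    - [0,0,0.03,0,0]
    - [0,0,0.02,0,0]
    - [0,0,0.006,0,0]
    - [0,0,0.0015,0,0]
    - [0,0,0.0015,0,0]

```text
clock: 10.4
position: [564.6, -8.8, 104.2]
ee_rot: [-0.158, 0.987, -0.0, 0.001]
contact_force: [0.9, 0.9, -0.1]
gripper_width: 0.1
```

>>> drive_tool:
  steps:
    - [0,0,0.0015,0,0]
    - [0,0,0.0015,0,0]
    - [0,0,0.0015,0,0]
    - [0,0,0.0015,0,0]

```text
clock: 10.8
position: [563.9, -8.9, 97.6]
ee_rot: [-0.158, 0.987, 0.0, 0.0]
contact_force: [-0.7, 0.2, 3.5]
gripper_width: -0.2
```

>>> drive_tool:
  steps:
    - [0,0,0.0015,0,0]
    - [0,0,0.0015,0,0]
    - [0,0,0.0015,0,0]
    - [0,0,0.0015,0,0]

```text
clock: 11.2
position: [564.2, -8.9, 91.8]
ee_rot: [-0.158, 0.987, -0.0, 0.001]
contact_force: [-0.8, 0.1, 7.0]
gripper_width: -0.1
```

>>> drive_tool:
  steps:
    - [0,0,0.0015,0,0]
    - [0,0,0.0015,0,0]
    - [0,0,0.0015,0,0]
    - [0,0,0.0015,0,0]

```text
clock: 11.6
position: [563.6, -8.9, 85.2]
ee_rot: [-0.158, 0.987, -0.0, -0.0]
contact_force: [-1.8, 0.0, 4.3]
gripper_width: 0.1
```

>>> drive_tool:
  steps:
    - [0,0,0.0015,0,0]
    - [0,0,0.0015,0,0]
    - [0,0,0.0015,0,0]

```text
clock: 11.9
position: [563.6, -8.9, 80.9]
ee_rot: [-0.158, 0.987, -0.0, -0.0]
contact_force: [-2.4, 0.3, 6.0]
gripper_width: -0.3
```

>>> drive_tool:
  steps:
    - [0,0,0.0015,0,0]
    - [0,0,0.0015,0,0]
    - [0,0,0.0015,0,0]

```text
clock: 12.2
position: [563.6, -8.9, 76.4]
ee_rot: [-0.158, 0.987, -0.0, -0.0]
contact_force: [-1.9, 0.0, 5.5]
gripper_width: -0.1
```

>>> drive_tool:
  steps:
    - [0,0,0.0015,0,0]
    - [0,0,0.0015,0,0]

```text
clock: 12.4
position: [563.6, -8.9, 73.4]
ee_rot: [-0.158, 0.987, -0.0, -0.0]
contact_force: [-1.0, 0.4, 3.4]
gripper_width: 0.2
```

>>> drive_tool:
  steps:
    - [0,0,0.0015,0,0]
    - [0,0,0.0015,0,0]

```text
clock: 12.6
position: [563.6, -8.9, 70.1]
ee_rot: [-0.158, 0.987, 0.0, -0.0]
contact_force: [-1.5, -0.6, 3.8]
gripper_width: -0.1
```

The force dropped as the catches passed. A few millimetres more, then retract.

>>> drive_tool:
  steps:
    - [0,0,0.0015,0,0]
    - [0,0,0.0015,0,0]
    - [0,0,0.0015,0,0]
    - [0,0,0.0005,0,0]
    - [0,0,0,0,0]

```text
clock: 13.1
position: [563.6, -8.9, 65.2]
ee_rot: [-0.158, 0.987, -0.0, -0.0]
contact_force: [-1.6, 1.0, 4.0]
gripper_width: 0.0
```

>>> drive_tool:
  steps:
    - [0,0,-0.002,0,0]
    - [0,0,-0.003,0,0]
    - [0,0,-0.005,0,0]
    - [0,0,-0.015,0,0]
    - [0,0,-0.03,0,0]
    - [0,0,-0.04,0,0]
    - [0,0,-0.02,0,0]
    - [0,0,0,0,0.03]
    - [0,0,0,0,0.072]

```text
clock: 14.0
position: [563.6, -8.7, 180.1]
ee_rot: [-0.158, 0.987, 0.0, 0.0]
contact_force: [-0.6, 0.1, -0.1]
gripper_width: 28.2
```

```bash
python3 - <<'E'
from h import *
to(565.6,236.9,180)
grab("f")
s=cv2.imread("pics/f_side.png"); cv2.imwrite("pics/f_zs.png",cv2.resize(s[225:305,285:370],None,fx=7,fy=7,interpolation=cv2.INTER_CUBIC))
E
```

```text
t 14.0 pos [563.6  -8.7 180.1] yawy 108.17 tilt 0.05 F [-0.6  0.1 -0.1] w 28.2
  turn deg -0.03 shift mm old axes [-78.5 232.7   0.3] | after-turn axes [-78.7 232.7   0.3]
```

View pics/f_zs.png

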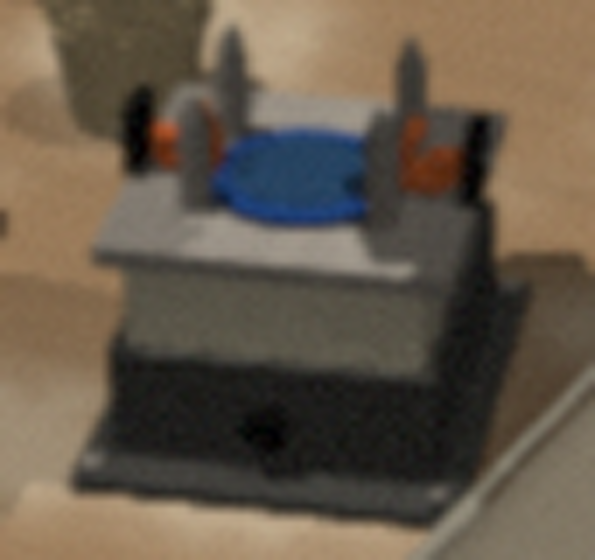

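Lid_b is snapped in, flush with the deck and with the catches sprung in. Next is lid_a.

>>> drive_tool:
  steps:
    - [-0.004,0.012,0,0,0.072]
    - [-0.008,0.024,0,0,0.072]
    - [-0.01,0.03,0,0,0.072]
    - [-0.01,0.03,0,0,0.072]
    - [-0.01,0.03,0,0,0.072]
    - [-0.01,0.03,0,0,0.072]
    - [-0.01,0.03,0.01,0,0.072]
    - [-0.008,0.024,0.02,0,0.072]
    - [-0.006,0.016,0.03,0,0.072]
    - [-0.0025,0.0065,0.03,0,0.072]
    - [0,0,0.03,0,0.072]
    - [0,0,0.025,0,0.072]
    - [0,0,0.01,0,0.072]
    - [0,0,0,0,0.072]
    - [0,0,0,0,0.072]

```text
clock: 15.6
position: [566.3, 237.1, 26.0]
ee_rot: [-0.158, 0.987, 0.0, 0.001]
contact_force: [-0.5, 0.4, 0.1]
gripper_width: 72.0
```

```bash
python3 - <<'E'
from h import *
to(565.3,236.9,0)
grab("g")
s=cv2.imread("pics/g_side.png"); cv2.imwrite("pics/g_zs.png",cv2.resize(s[250:380,190:320],None,fx=4,fy=4,interpolation=cv2.INTER_CUBIC))
E
```

```text
t 15.6 pos [566.3 237.1  26. ] yawy 108.23 tilt 0.07 F [-0.5  0.4  0.1] w 72.0
  turn deg 0.03 shift mm old axes [ 1.   0.1 26. ] | after-turn axes [ 1.   0.1 26. ]
```

View pics/g_zs.png

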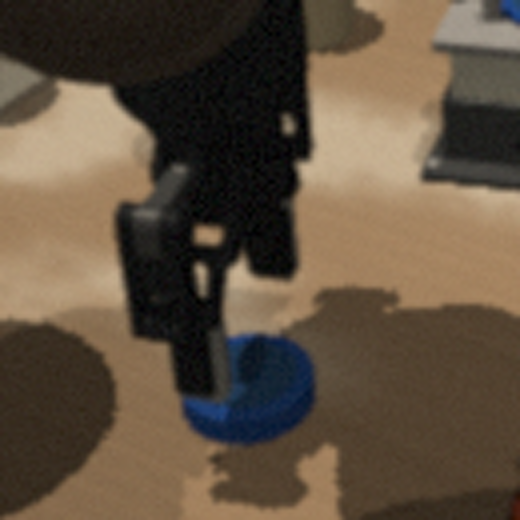

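>>> drive_tool:
  steps:
    - [0.0005,0,0.006,0,0.072]
    - [0,0,0.008,0,0.072]
    - [0,0,0.006,0,0.072]
    - [0,0,0.004,0,0.072]
    - [0,0,0.002,0,0.07]
    - [0,0,0,0,0.068]
    - [0,0,0,0,0.068]

```text
clock: 16.4
position: [565.4, 236.4, -0.6]
ee_rot: [-0.158, 0.987, -0.0, 0.0]
contact_force: [-0.2, -0.4, 0.1]
gripper_width: 68.2
```

```bash
python3 - <<'E'
from h import *
to(565.3,236.9,0)
grab("g2")
s=cv2.imread("pics/g2_side.png"); cv2.imwrite("pics/g2_zs.png",cv2.resize(s[250:380,190:320],None,fx=4,fy=4,interpolation=cv2.INTER_CUBIC))
E
```

```text
t 16.4 pos [565.4 236.4  -0.6] yawy 108.2 tilt 0.01 F [-0.2 -0.4  0.1] w 68.2
  turn deg 0.0 shift mm old axes [-0.1  0.5 -0.6] | after-turn axes [-0.1  0.5 -0.6]
```

View pics/g2_zs.png

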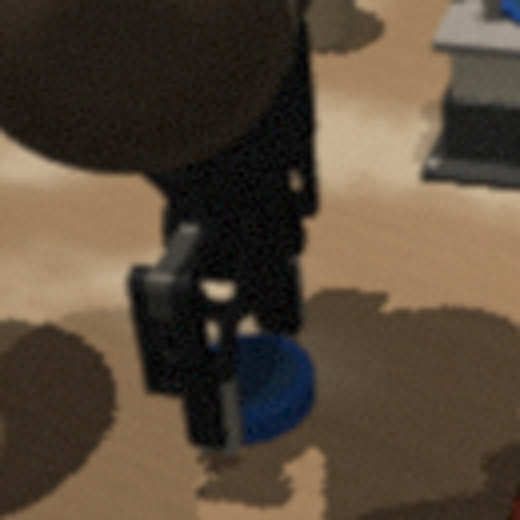

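The fingers straddle lid_a. Close, lift and carry it to the feeder axis: tool x +78, y -232.5.

>>> drive_tool:
  steps:
    - [0,0,0,0,0.06]
    - [0,0,0,0,0.05]
    - [0,0,0,0,0.05]
    - [0,0,0,0,0.05]
    - [0,0,0,0,0.05]
    - [0,0,-0.01,0,0.05]
    - [0,0,-0.025,0,0.05]
    - [0,0,-0.035,0,0.05]
    - [0,0,-0.04,0,0.05]
    - [0,0,-0.04,0,0.05]
    - [0,0,-0.03,0,0.05]

```text
clock: 17.6
position: [565.6, 236.5, 182.4]
ee_rot: [-0.158, 0.987, 0.001, 0.001]
contact_force: [0.7, 0.7, -0.2]
gripper_width: 53.2
```

>>> drive_tool:
  steps:
    - [0.004,-0.012,0,0,0.05]
    - [0.008,-0.024,0,0,0.05]
    - [0.01,-0.03,0,0,0.05]
    - [0.01,-0.03,0,0,0.05]
    - [0.01,-0.03,0,0,0.05]
    - [0.01,-0.03,0,0,0.05]
    - [0.01,-0.03,0,0,0.05]
    - [0.008,-0.024,0,0,0.05]
    - [0.006,-0.016,0,0,0.05]
    - [0.002,-0.0065,0,0,0.05]
    - [0,0,0,0,0.05]
    - [0,0,0,0,0.05]
    - [0,0,0,0,0.05]

```text
clock: 18.9
position: [563.8, -8.0, 179.2]
ee_rot: [-0.159, 0.987, 0.0, 0.0]
contact_force: [0.2, 0.5, -0.0]
gripper_width: 53.2
```

```bash
python3 - <<'E'
from h import *
to(563.2,-8.9,120)
grab("i")
s=cv2.imread("pics/i_side.png"); cv2.imwrite("pics/i_zs.png",cv2.resize(s[130:305,260:400],None,fx=3.4,fy=3.4,interpolation=cv2.INTER_CUBIC))
E
```

```text
t 18.9 pos [563.8  -8.  179.2] yawy 108.27 tilt 0.01 F [ 0.2  0.5 -0. ] w 53.2
  turn deg 0.07 shift mm old axes [ 0.9 -0.7 59.2] | after-turn axes [ 0.9 -0.7 59.2]
```

View pics/i_zs.png

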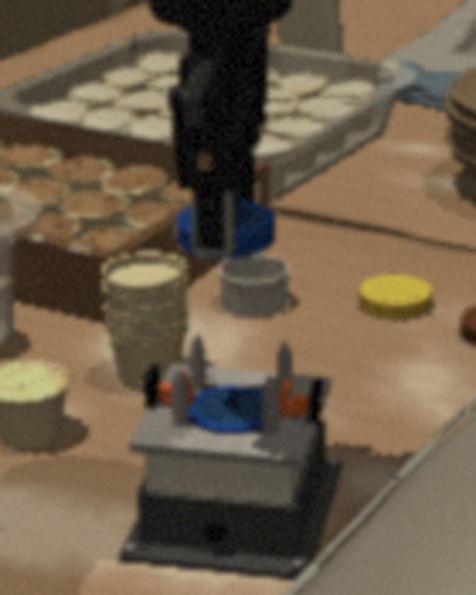

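```bash
python3 - <<'E'
from h import *
for tag in("d","i"):
    s=cv2.imread(f"pics/{tag}_side.png"); h=cv2.cvtColor(s,cv2.COLOR_BGR2HSV)
    m=cv2.inRange(h,(100,110,40),(128,255,255))[185:208,305:350]
    ys,xs=np.nonzero(m); print(tag,xs.min()+305,xs.max()+305,ys.min()+185,ys.max()+185)
    for r in range(8,16): 
        x=np.nonzero(m[r])[0]; print(r+185,x.min()+305 if len(x) else 0,x.max()+305 if len(x) else 0,end="; ")
_,K,T=cam("side")
R=T[:3,:3]; dep=-(R@np.array([563,-9,187])+T[:3,3])[2]; print("mm/px",dep/K[0,0],"image-right in world",R[0])
E
```

```text
d 313 341 189 204
193 314 341; 194 313 341; 195 313 340; 196 314 340; 197 314 340; 198 314 340; 199 314 340; 200 314 340; i 312 339 189 204
193 313 339; 194 313 339; 195 312 339; 196 313 339; 197 313 339; 198 313 339; 199 313 339; 200 313 339; mm/px 1.885856021622343 image-right in world [-0.85620849 -0.51615646 -0.02212507]
```

>>> drive_tool:
  steps:
    - [0.0012,-0.0008,0.01,0,0.05]
    - [0,0,0.02,0,0.05]
    - [0,0,0.02,0,0.05]
    - [0,0,0.01,0,0.05]
    - [0,0,0.005,0,0.05]
    - [0,0,0.003,0,0.05]
    - [0,0,0.002,0,0.05]
    - [0,0,0,0,0.05]

```text
clock: 19.8
position: [563.1, -10.0, 109.7]
ee_rot: [-0.158, 0.987, 0.0, 0.0]
contact_force: [0.5, -0.4, -0.2]
gripper_width: 53.5
```

>>> drive_tool:
  steps:
    - [0,0,0.002,0,0.05]
    - [0,0,0.002,0,0.05]
    - [0,0,0.002,0,0.05]
    - [0,0,0.001,0,0.05]

```text
clock: 20.2
position: [562.8, -10.0, 102.1]
ee_rot: [-0.158, 0.987, 0.0, -0.0]
contact_force: [0.1, 0.6, 0.4]
gripper_width: 53.2
```

>>> drive_tool:
  steps:
    - [0,0,0.002,0,0.05]
    - [0,0,0.002,0,0.05]
    - [0,0,0.002,0,0.05]
    - [0,0,0.001,0,0.05]

```text
clock: 20.6
position: [562.7, -10.0, 95.0]
ee_rot: [-0.158, 0.987, 0.0, -0.0]
contact_force: [-0.2, 0.5, -0.3]
gripper_width: 53.3
```

>>> drive_tool:
  steps:
    - [0,0.0007,0.002,0,0.05]
    - [0,0,0.002,0,0.05]
    - [0,0,0.002,0,0.05]
    - [0,0,0.002,0,0.05]

```text
clock: 21.0
position: [562.6, -9.4, 87.1]
ee_rot: [-0.158, 0.987, 0.0, -0.0]
contact_force: [-0.4, 0.2, -0.0]
gripper_width: 53.1
```

>>> drive_tool:
  steps:
    - [0,0,0.001,0,0.05]
    - [0,0,0.001,0,0.05]

```text
clock: 21.2
position: [562.4, -9.5, 85.4]
ee_rot: [-0.158, 0.987, -0.0, -0.0]
contact_force: [-1.9, -0.6, 4.1]
gripper_width: 53.8
```

>>> drive_tool:
  steps:
    - [0,0,0.001,0,0.05]
    - [0,0,0.001,0,0.05]

```text
clock: 21.4
position: [562.9, -9.5, 83.8]
ee_rot: [-0.158, 0.987, -0.0, 0.0]
contact_force: [-1.5, -0.8, 4.2]
gripper_width: 53.3
```

Resting on the ramps. Release, lift, shut the fingers.

>>> drive_tool:
  steps:
    - [0,0,0.001,0,0.05]
    - [0,0,0,0,0.06]
    - [0,0,0,0,0.068]
    - [0,0,0,0,0.07]
    - [0,0,0,0,0.07]
    - [0,0,-0.005,0,0.07]
    - [0,0,-0.015,0,0.07]
    - [0,0,-0.03,0,0.07]
    - [0,0,-0.03,0,0.04]
    - [0,0,-0.02,0,0.0]
    - [0,0,0,0,0.0]
    - [0,0,0,0,0.0]
    - [0,0,0,0,0.0]
    - [0,0,0,0,0.0]
    - [0,0,0,0,0.0]

```text
clock: 22.9
position: [562.2, -9.4, 181.3]
ee_rot: [-0.158, 0.987, -0.0, -0.001]
contact_force: [0.2, -0.1, 0.8]
gripper_width: 0.2
```

```bash
python3 - <<'E'
from h import *
to(563.2,-9.0,104)
grab("j")
s=cv2.imread("pics/j_side.png"); cv2.imwrite("pics/j_zs.png",cv2.resize(s[170:305,270:390],None,fx=4.4,fy=4.4,interpolation=cv2.INTER_CUBIC))
E
```

```text
t 22.9 pos [562.2  -9.4 181.3] yawy 108.19 tilt 0.12 F [ 0.2 -0.1  0.8] w 0.2
  turn deg -0.01 shift mm old axes [-1.2  0.1 77.3] | after-turn axes [-1.2  0.1 77.3]
```

View pics/j_zs.png

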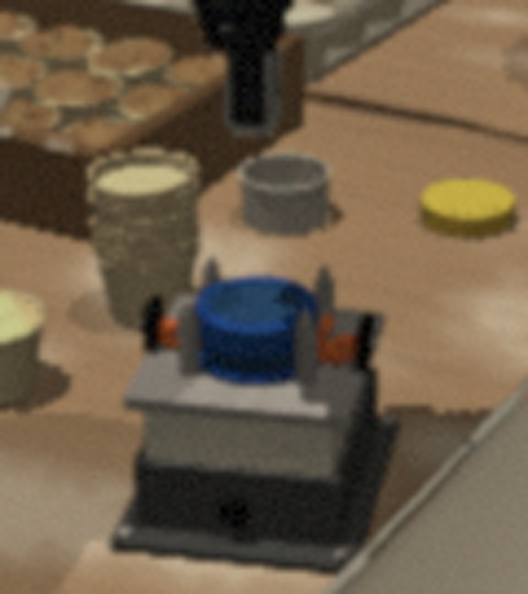

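Lid_a is flat on the ramps. Pressing slowly.

>>> drive_tool:
  steps:
    - [-0.001,0,0.02,0,0]
    - [0,0,0.03,0,0]
    - [0,0,0.02,0,0]
    - [0,0,0.006,0,0]
    - [0,0,0.0015,0,0]
    - [0,0,0.0015,0,0]
    - [0,0,0.0015,0,0]
    - [0,0,0.0015,0,0]

```text
clock: 23.8
position: [564.2, -8.9, 101.2]
ee_rot: [-0.158, 0.987, 0.0, 0.001]
contact_force: [0.4, -0.6, 0.2]
gripper_width: -0.3
```

>>> drive_tool:
  steps:
    - [0,0,0.0015,0,0]
    - [0,0,0.0015,0,0]
    - [0,0,0.0015,0,0]
    - [0,0,0.0015,0,0]

```text
clock: 24.2
position: [564.4, -9.0, 95.3]
ee_rot: [-0.158, 0.987, -0.0, 0.001]
contact_force: [-0.8, 0.3, 4.6]
gripper_width: -0.2
```

>>> drive_tool:
  steps:
    - [0,0,0.0015,0,0]
    - [0,0,0.0015,0,0]
    - [0,0,0.0015,0,0]
    - [0,0,0.0015,0,0]

```text
clock: 24.6
position: [563.5, -9.0, 88.0]
ee_rot: [-0.158, 0.987, 0.0, 0.0]
contact_force: [0.8, -0.8, 1.0]
gripper_width: -0.3
```

>>> drive_tool:
  steps:
    - [0,0,0.0015,0,0]
    - [0,0,0.0015,0,0]

```text
clock: 24.8
position: [563.7, -9.0, 85.6]
ee_rot: [-0.158, 0.987, -0.0, 0.0]
contact_force: [-1.7, 0.3, 7.2]
gripper_width: -0.2
```

>>> drive_tool:
  steps:
    - [0,0,0.0015,0,0]
    - [0,0,0.0015,0,0]

```text
clock: 25.0
position: [563.7, -9.0, 82.9]
ee_rot: [-0.158, 0.987, -0.0, 0.0]
contact_force: [-1.7, 0.4, 6.9]
gripper_width: -0.2
```

>>> drive_tool:
  steps:
    - [0,0,0.0015,0,0]
    - [0,0,0.0015,0,0]

```text
clock: 25.2
position: [563.7, -9.0, 80.0]
ee_rot: [-0.158, 0.987, -0.0, 0.0]
contact_force: [-2.5, 0.3, 8.4]
gripper_width: 0.2
```

>>> drive_tool:
  steps:
    - [0,0,0.0015,0,0]
    - [0,0,0.001,0,0]

```text
clock: 25.4
position: [563.7, -9.0, 77.6]
ee_rot: [-0.158, 0.987, -0.0, 0.0]
contact_force: [-1.3, 0.5, 8.4]
gripper_width: 0.1
```

>>> drive_tool:
  steps:
    - [0,0,0.001,0,0]
    - [0,0,0.001,0,0]

```text
clock: 25.6
position: [563.7, -9.0, 75.6]
ee_rot: [-0.158, 0.987, -0.0, 0.0]
contact_force: [-2.1, -0.6, 7.6]
gripper_width: 0.3
```

>>> drive_tool:
  steps:
    - [0,0,0.001,0,0]

```text
clock: 25.7
position: [563.7, -9.0, 74.6]
ee_rot: [-0.158, 0.987, -0.0, 0.0]
contact_force: [-2.6, 0.9, 8.4]
gripper_width: 0.1
```

>>> drive_tool:
  steps:
    - [0,0,0.001,0,0]

```text
clock: 25.8
position: [563.7, -9.0, 73.7]
ee_rot: [-0.158, 0.987, -0.0, 0.0]
contact_force: [-2.7, 1.2, 8.2]
gripper_width: 0.2
```

>>> drive_tool:
  steps:
    - [0,0,0.001,0,0]

```text
clock: 25.9
position: [563.7, -9.0, 72.4]
ee_rot: [-0.158, 0.987, -0.0, 0.0]
contact_force: [-1.5, 0.7, 5.4]
gripper_width: -0.4
```

The force fell from 8.2 to 5.4 N, so a catch has passed. Half-millimetre steps from here.

>>> drive_tool:
  steps:
    - [0,0,0.0005,0,0]

```text
clock: 26.0
position: [563.7, -9.0, 71.8]
ee_rot: [-0.158, 0.987, -0.0, 0.0]
contact_force: [-0.1, 0.5, 6.4]
gripper_width: 0.1
```

>>> drive_tool:
  steps:
    - [0,0,0.0005,0,0]

```text
clock: 26.1
position: [563.7, -9.0, 71.3]
ee_rot: [-0.158, 0.987, -0.0, 0.0]
contact_force: [-1.2, 0.1, 6.4]
gripper_width: 0.2
```

>>> drive_tool:
  steps:
    - [0,0,0.0005,0,0]

```text
clock: 26.2
position: [563.7, -9.0, 70.8]
ee_rot: [-0.158, 0.987, -0.0, 0.0]
contact_force: [-0.8, 1.0, 6.8]
gripper_width: 0.1
```

>>> drive_tool:
  steps:
    - [0,0,0.0003,0,0]

```text
clock: 26.3
position: [563.7, -9.0, 70.7]
ee_rot: [-0.158, 0.987, -0.0, 0.0]
contact_force: [-2.1, -0.1, 9.4]
gripper_width: -0.1
```

>>> drive_tool:
  steps:
    - [0,0,0,0,0]

```text
clock: 26.4
position: [563.7, -9.0, 70.7]
ee_rot: [-0.158, 0.987, -0.0, 0.0]
contact_force: [-2.5, 0.1, 8.0]
gripper_width: -0.0
```

The hard stop is beginning at about 9 N. Lifting and looking.

>>> drive_tool:
  steps:
    - [0,0,-0.001,0,0]
    - [0,0,-0.003,0,0]
    - [0,0,-0.006,0,0]
    - [0,0,-0.015,0,0]
    - [0,0,-0.03,0,0]
    - [0,0,-0.04,0,0]
    - [0,0,-0.03,0,0]
    - [0.04,-0.01,-0.01,0,0]
    - [0.045,-0.01,0,0,0]
    - [0.045,-0.01,0,0,0]
    - [0.03,-0.01,0,0,0]
    - [0,0,0,0,0]
    - [0,0,0,0,0]

```text
clock: 27.7
position: [423.7, -97.3, 205.3]
ee_rot: [-0.158, 0.987, 0.0, 0.0]
contact_force: [1.0, -0.1, 0.3]
gripper_width: 0.2
```

```bash
python3 - <<'E'
from h import *
to(563.2,-9.0,104)
o=grab("k")
s=cv2.imread("pics/k_side.png"); cv2.imwrite("pics/k_zs.png",cv2.resize(s[225:305,285:370],None,fx=7,fy=7,interpolation=cv2.INTER_CUBIC))
s=cv2.imread("pics/k_top.png"); cv2.imwrite("pics/k_zt.png",s)
d=o["side"][1]; u,v,P=pts("side",d); k=(np.hypot(P[:,0]-563,P[:,1]+9)<22)&(P[:,2]>55)&(P[:,2]<110)
A=np.c_[P[k,:2]-[563,-9],np.ones(k.sum())]; c=np.linalg.lstsq(A,P[k,2],rcond=None)[0]; print("lid top z",np.median(P[k,2]),"plane",c,k.sum())
f=np.load("pics/f_side.npz")["d"]; u,v,P=pts("side",f); k=(np.hypot(P[:,0]-563,P[:,1]+9)<22)&(P[:,2]>55)&(P[:,2]<110); print("first",np.median(P[k,2]))
E
```

```text
t 27.7 pos [423.7 -97.3 205.3] yawy 108.14 tilt 0.03 F [ 1.  -0.1  0.3] w 0.2
  turn deg -0.06 shift mm old axes [-160.    40.5  101.4] | after-turn axes [-160.    40.3  101.4]
lid top z 73.25144797813743 plane [3.82435951e-03 2.69795804e-03 7.32678443e+01] 172
first 73.31241960414326
```

View pics/k_zs.png

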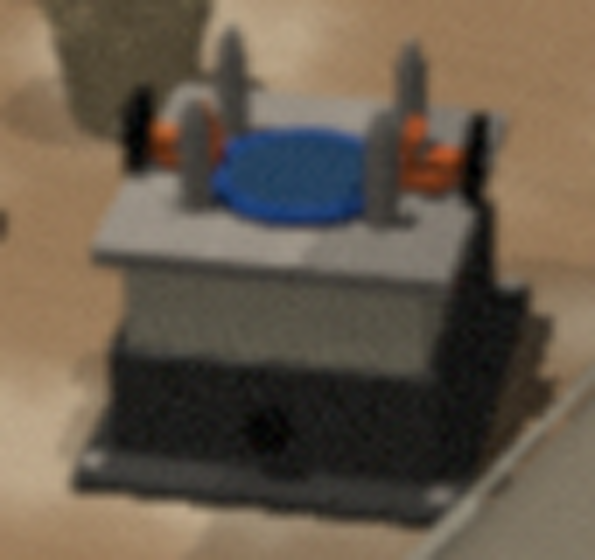

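View pics/k_top.png

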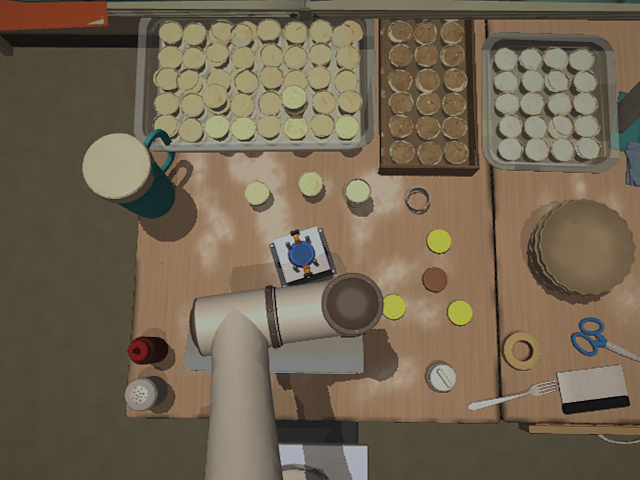

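```bash
python3 - <<'E'
from h import *
A=[cv2.resize(cv2.imread(f"pics/{t}_top.png")[222:284,265:335],None,fx=5.5,fy=5.5,interpolation=cv2.INTER_CUBIC) for t in "ak"]
cv2.imwrite("pics/k_cmp.png",np.hstack(A))
E
```

```text
(no output)
```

View pics/k_cmp.png

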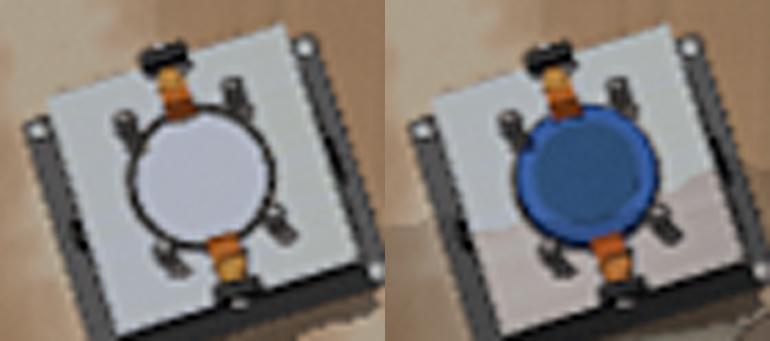

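Both catches overlap the lid's rim exactly where they stood at the start, and the lid is flat and centred. Handing in.

```bash
python3 -c "
from bench import arm
print(arm.job_done())"
```

```text
the job is handed in; nothing more can be done
None
```

Both blue lids are in the feeder, one on top of the other, and I handed the job in at about 28 s. I gripped each one across its diameter, let it go on the catch ramps and pressed it down with shut fingers.

- **First lid (lid_b):** the push peaked at about 7 N and fell off as the catches passed.
- **Second lid (lid_a):** the push peaked at about 8 N and dropped to 5.4 N at the snap. I stopped at about 9 N, where the hard stop began, well under the 20 N guide.

My last checks, with the arm withdrawn and touching nothing:

- **Seating:** the upper lid's top measured z ≈ 73.3 mm, level with the mouth (deck ≈ 71.8 + 1.5 mm). That is the same height the first lid had when it was in alone. Its tilt was about 0.005 rad.
- **Catches:** both overlap the rim where they stood at the start, judged by eye from the top view.
- **Lower lid:** it cannot be seen under the upper one. That it lies flat is inferred from the upper lid's height and tilt.
- **Other objects:** the custard cups, cup stack, cutter and look-alike lids appear unmoved in the top view.

No check failed or disagreed beyond the roughly 2 mm camera calibration error.

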